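# Hold the sprung lid of a specimen case open at 60 degrees

## Task

Pick the white slide box up off the lid of the wooden specimen case and stand it, right way up, on the bare table clear of the case. Then raise the case's sprung lid by its brass bar to 60 degrees and finish holding it still there, gripper on the bar, so that the specimens inside can be looked over: do not let go at the end. Leave the other things on the table alone.

Things in the scene. Friction and masses are not known exactly. Their poses are not given: they have to be found in the camera images.
- specimen_case: Low wooden specimen case fixed to the table, 150 (its x) x 180 (its y) x 62 mm without the lid, brass corners, front facing roughly to the robot. Origin: centre of its underside, on the table; x points from the front to the hinge side at the back, z up. The lid is 8 mm thick, so the closed lid's top is 70 mm above the table.
- lid_hinge (a point): Fixed point in the middle of the lid's hinge axis, along the case's top back edge: 75 mm in x from the case's origin and 62 mm up. The axis runs along the case's y.
- lid_pull (a point): Middle of the lid's pull: a round brass bar 10 mm thick parallel to the hinge, 72 mm of it free, carried on two arms ahead of the lid's front edge. With the lid shut the bar's centre is 186 mm ahead of the hinge axis (36 mm out from the case's front, 31 mm of free gap behind the bar) and 66 mm above the table; it stays 186 mm from the hinge axis as the lid turns. With the lid at 60 degrees it is about 96 mm ahead of the hinge axis and 163 mm above it.
- case_lid (a joint): Lid angle in rad: 0 shut, grows as the lid rises, 1.047 = 60 degrees, stop at 1.75. A spring and the lid's weight shut it from any angle; holding it takes roughly 2 to 3 N at the pull. The round bar can turn between finger pads, so a gripper that keeps pointing down can lift it.
- slide_box: White closed slide box 45 (its x) x 88 (its y) x 29 mm (z), 0.1 kg or so, lying on the case's lid; lid and base are one piece. Origin: centre of its underside. Grip it across its 45 mm.
- petri_dish: Bystander, not to be disturbed: clear round dish 90 mm across, 12 high. Origin: centre of its underside. The table to the right of the case and ahead of the microscope (x 0.40 to 0.46, y -0.06 to 0.06) is kept free; the flat orange cable on the table is no obstacle.
- reagent_bottle_1: Bystander, not to be disturbed: amber dropper bottle 33 mm across, 95 high. Origin: centre of its underside.
- reagent_bottle_2: Bystander, not to be disturbed: amber dropper bottle 33 mm across, 95 high. Origin: centre of its underside.
- reagent_bottle_3: Bystander, not to be disturbed: amber dropper bottle 33 mm across, 95 high. Origin: centre of its underside.
- mug: Bystander, not to be disturbed: striped mug 86 mm across, 90 high. Origin: centre of its underside.
- coverslip_box: Bystander, not to be disturbed: clear little box 30x29x12 mm. Origin: centre of its underside.
Things that resemble listed ones, but are neither listed nor needed, are in the scene too. Of the things like the slide_box, leave any that is green, red or turquoise; of the rest the larger one is meant.

How it is judged (in metres and radians):
On the way, in this order (a step that is already met when the one before it is completed fails the run):
1. the slide box is lifted clear of the lid in the fingers (height (world z) of slide_box above 0.08 m and contact force between slide_box and the fingers above 0.5 N and contact force between slide_box and specimen_case below 0.05 N), for 0.1 s.
2. the slide box stands upright on the table, let go, clear of the case, the lid still shut (height (world z) of slide_box below 0.008 m and angle between slide_box's own z axis and vertical below 0.12 rad and contact force between slide_box and specimen_case below 0.05 N and contact force between slide_box and the fingers below 0.05 N and linear speed of slide_box below 0.02 m/s and value of joint case_lid below 0.1 rad), for 0.2 s.
At the end, for the whole second after the job is handed in: The lid is held still at 60 degrees (within 6) by the fingers on its pull (the grasp point within 40 mm of the bar's middle, more than 0.8 N on the lid), and the slide box stands upright on the table, not touching the case or the fingers (height (world z) of slide_box below 0.008 m and angle between slide_box's own z axis and vertical below 0.12 rad and contact force between slide_box and specimen_case below 0.05 N and contact force between slide_box and the fingers below 0.05 N and linear speed of slide_box below 0.02 m/s and value of joint case_lid between 0.942 and 1.152 rad and velocity of joint case_lid between -0.05 and 0.05 rad/s and contact force between case_lid and the fingers above 0.8 N and distance between the grasp point and lid_pull below 0.04 m); the arm keeps its last pose, push and grip.
It fails at once if the lid is raised while the slide box is still off the table (value of joint case_lid above 0.15 rad and height (world z) of slide_box above 0.02 m).
It fails at once if a bystander is shifted by more than 30 mm or knocked over (distance of any of petri_dish, reagent_bottle_1, reagent_bottle_2, reagent_bottle_3, mug, coverslip_box from where it was at the start of the episode above 0.03 m or angle between any of petri_dish, reagent_bottle_1, reagent_bottle_2, reagent_bottle_3, mug, coverslip_box's own z axis and vertical above 0.5 rad).
It also fails if it takes over 54 s, if anything falls off the work surface, if the arm or the gripper's body presses on something with over 40 N, if the wrist force passes 120 N, or if a joint passes its speed limit or range.

## Robot

A 7-joint arm with a two-finger parallel gripper is mounted at the origin on a cart in front of the work surface, level with it; the furniture and walls round the work are solid. World frame = base frame: x ahead of the robot, y to its left, z up, the work surface at z = 0. Lengths are in m, angles in degrees, forces in N, time in s.
With the tool pointing down it reaches from about 0.425 to 0.875 m from the base axis. Payload 4.7 kg.
Tool frame: the origin (TCP) lies between the finger pads; the fingertips stand env.finger_overhang ahead of it and the grasp point (between the pads) lies 5 mm behind it (env.finger_overhang is the distance from the TCP to the fingertips, in m); z points along the fingers, y is the line along which they close (so a half turn about z gives the same grasp; the last joint's range is limited). The gripper opens to 87 mm and grips with 3 to 60 N. Pads are 19 mm wide; open, the fingers measure 117 mm over their backs; the gripper's body (75 mm by 190 mm) begins 51 mm behind the grasp point.
Start: joints at [-62.389, 18.392, -4.016, 83.108, 1.295, 78.541, -3.26], TCP at [0.293, 0.58, 0.237] pointing down, gripper open.
Joint ranges: [-163.93, 163.93], [-17.29, 119.83], [-79.2, 71.16], [3.27, 140.29], [-89.18, 269.18], [5.43, 117.66], [-154.24, 154.24]. Speed limits (degrees/s): [147.25, 147.25, 180, 180, 180, 180, 180].

## Interface

Orientations are given as [roll, pitch, yaw] about the fixed x, y, z axes, in that order (R = Rz(yaw) Ry(pitch) Rx(roll)).
In Python, from cell import telemetry, eyes, env, models gives the robot as it stands. The module is installed in compiled form; this text tells all that it offers.
- The arm moves only by the tool drive_tool, never from a script. Its arguments are lists of equal length, an entry for each row: "angular": the turn, a rotation vector about the tool's x, y, z in rad, a list of three; "delta_pos": the shift along the tool's x, y, z in cm, a list of three; "gripper": the finger opening in cm, from 0 to 8.7. A call has 1 to 20 rows; each row shifts and turns the commanded pose from where the row before left it, along the tool's axes as they then stand; what a row does not reach is not made up. A row lasts 1/10 s, in which the tool goes at most 50 mm and 8.59 degrees, less where a joint would pass 70% of its speed; a pose out of reach is approached as far as the arm can. A call with a gripper value outside its range is refused whole. The fingers move at their own pace and stop on an object; "squeeze" is the grip in N (left out, the last holds). Time passes only in rows, so rows that do not move let the fingers close. It gives the time, the measured TCP pose, the force, the opening and the grip force at its end, in the units of the state.
- telemetry.get_obs(): the state, without advancing time (a new reading comes with each control period).
- eyes.read_camera(name): name is "scene" or "top" or "wrist"; returns a dict with "pixels" (400x640x3 uint8, red, green, blue), "mtx" (3x3 intrinsics, pixels), "origin" and "orientation" of the camera in the world. Camera axes: x right, y down, z forward; pixel columns grow to the right and rows downward; lengths in m; the calibration is good to about 2 mm. A picture is of the moment at which its call begins. There is no depth.
- env.sign_off(): hands the job in; it is judged then, once.
Trained networks look in a picture, given as the dict that the camera call returned (one of the last four; its "shot" number tells which), for a name from the list of things; names that differ only in an ending like _2 or _b are one class to them, and where a whole thing is asked for, a point or a joint stands for the part that bears it (a point fixed in the world has none). Each returns a list of dicts, best first, with "p" (0 to 1); they miss things now and then, are a little off and sometimes report something else, mostly with a low value. They report only what shows in the picture. A call takes as long as a camera call. They do not tell look-alikes from the thing itself.
- models.search_frame(picture, target): "centre" ([column, row] in pixels, amid what is visible of it).
- models.cut_out(picture, target): "pixels" (400x640 bool, what is visible of it) and "centre" ([column, row] in pixels, amid what is visible of it).
The state is a dict: "time_s": time; "qpos": joint angles; "joint_velocities": joint speeds; "effort": joint torques, N m; "tool_pos": TCP position; "tool_rot": TCP orientation; "force": force on the tool from outside, world axes, zero at the start; "wrist_torque": the same for the moment, N m; "grip_width": finger opening in m; "grasp_force": force on a finger pad.
Only numpy, scipy, OpenCV 4.12 (cv2) and the standard library are available. Lean on these libraries where they do the work, as an engineer would, in place of code of your own. Each camera call takes 0.05 s, during which the arm holds its last target. There are 200 camera calls.

## Working session

There is one attempt and no reset: what is moved stays moved. The work goes in short steps, Python scripts to look and compute and a tool call to move; the robot and the scene stay as the last step left them, time stands still between calls to the robot, and variables do not carry over. Pictures are saved under pics/ and viewed, at most 10 in all, crops included, and the job is handed in when it is done.

Besides the shell and the picture viewer there is one more tool, called after ">>>" as name(argument=value, ...) on one line, values as JSON. drive_tool: Moves the arm, as the interface text tells. Its arguments: {"type":"object","properties":{"angular":{"type":"array","items":{"type":"array","items":{"type":"number"}}},"delta_pos":{"type":"array","items":{"type":"array","items":{"type":"number"}}},"gripper":{"type":"array","items":{"type":"number"}},"squeeze":{"type":"number"}},"required":["angular","delta_pos","gripper"]}

```bash
mkdir -p pics; cat > h.py <<'E'
import numpy as np, cv2
from cell import telemetry, eyes, env, models
from scipy.spatial.transform import Rotation as R
def rot(o):
    o=np.array(o,float)
    if o.shape==(3,3): return o
    if o.size==4: return R.from_quat(o).as_matrix()
    return R.from_euler('xyz',o,degrees=True).as_matrix()
def ray(p,uv):
    K=np.array(p['mtx']); d=rot(p['orientation'])@np.linalg.inv(K)@np.array([uv[0],uv[1],1.]); return np.array(p['origin']),d
def onz(p,uv,z):
    o,d=ray(p,uv); return o+d*(z-o[2])/d[2]
def proj(p,X):
    c=rot(p['orientation']).T@(np.array(X)-np.array(p['origin'])); q=np.array(p['mtx'])@c; return q[:2]/q[2]
def save(p,n,crop=None,s=1):
    im=cv2.cvtColor(p['pixels'],cv2.COLOR_RGB2BGR)
    if crop: a,b,c,d=crop; im=im[b:d,a:c]
    cv2.imwrite('pics/'+n,cv2.resize(im,None,fx=s,fy=s))
E
python3 - <<'E'
from h import *
s=telemetry.get_obs(); print({k:np.round(v,3) for k,v in s.items()}, env.finger_overhang)
for n in ['top','scene']:
    p=eyes.read_camera(n); save(p,n+'0.png',s=1.25); print(n,p['origin'],p['orientation'],p['mtx'])
    for t,z in [('specimen_case',.07),('slide_box',.1),('lid_pull',.066),('petri_dish',.01),('mug',.09),('coverslip_box',.012),('reagent_bottle_1',.09)]:
        for d in models.search_frame(p,t)[:5]: print(t,round(d['p'],2),np.round(d['centre']),np.round(onz(p,d['centre'],z),3))
E
```

```text
{'time_s': np.float64(0.0), 'qpos': array([-62.39 ,  18.439,  -4.015,  83.175,   1.295,  78.539,  -3.26 ]), 'joint_velocities': array([-0.06 ,  0.031, -0.03 ,  0.011,  0.037, -0.008,  0.004]), 'effort': array([-0.0000e+00, -4.9128e+01, -4.0400e-01, -3.1253e+01, -6.4000e-02,
        4.4000e-02,  0.0000e+00]), 'tool_pos': array([0.293, 0.58 , 0.235]), 'tool_rot': array([-1.79892e+02,  6.00000e-03,  1.53200e+02]), 'force': array([-0.536, -0.548,  0.87 ]), 'wrist_torque': array([ 0.041, -0.032, -0.013]), 'grasp_force': np.float64(0.0), 'grip_width': np.float64(0.087)} 0.014
top [0.26468308 0.14469982 1.44353761] [-170.41967944    0.99430785  -91.2551677 ] [[428.12371549   0.         322.55398245]
 [  0.         428.12371549 201.38078702]
 [  0.           0.           1.        ]]
specimen_case 0.79 [262. 187.] [0.551 0.363 0.07 ]
slide_box 0.97 [248. 185.] [0.552 0.401 0.1  ]
slide_box 0.85 [321. 211.] [0.46  0.169 0.1  ]
slide_box 0.78 [272. 244.] [0.361 0.325 0.1  ]
slide_box 0.78 [236. 255.] [0.328 0.437 0.1  ]
slide_box 0.63 [261. 187.] [0.543 0.36  0.1  ]
lid_pull 0.58 [259. 186.] [
[... 557 characters left out ...]
012814]
 [  0.           0.           1.        ]]
specimen_case 0.68 [276. 172.] [0.532 0.348 0.07 ]
slide_box 0.95 [238. 212.] [0.325 0.296 0.1  ]
slide_box 0.92 [268. 156.] [0.546 0.397 0.1  ]
slide_box 0.86 [304. 221.] [0.424 0.134 0.1  ]
slide_box 0.74 [212. 160.] [0.419 0.515 0.1  ]
slide_box 0.52 [213. 197.] [0.315 0.393 0.1  ]
lid_pull 0.86 [281. 168.] [0.558 0.354 0.066]
petri_dish 0.9 [401. 316.] [ 0.407 -0.213  0.01 ]
mug 0.6 [392. 226.] [ 0.578 -0.055  0.09 ]
coverslip_box 0.46 [384. 284.] [ 0.454 -0.128  0.012]
reagent_bottle_1 0.84 [438. 312.] [ 0.428 -0.285  0.09 ]
reagent_bottle_1 0.65 [427. 247.] [ 0.581 -0.168  0.09 ]
reagent_bottle_1 0.55 [454. 238.] [ 0.653 -0.208  0.09 ]
```

View pics/top0.png

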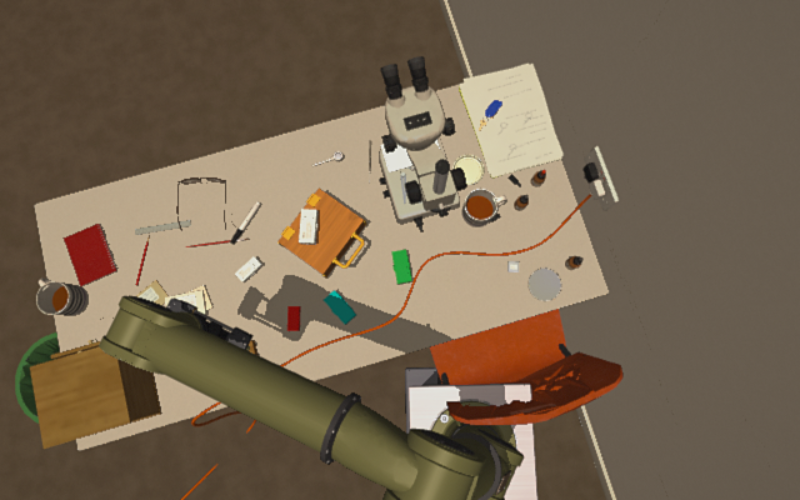

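View pics/scene0.png

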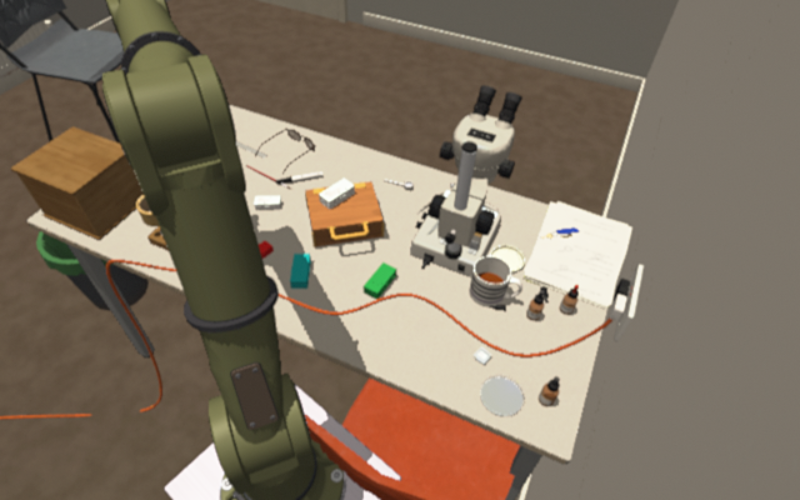

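```bash
cat > m.py <<'E'
from h import *
def rect(mask,p,z):
    c=max(cv2.findContours(mask.astype(np.uint8),0,2)[0],key=cv2.contourArea)
    W=np.array([onz(p,q[0],z)[:2] for q in c],np.float32)
    (x,y),(w,h),_=r=cv2.minAreaRect(W); b=cv2.boxPoints(r)
    e=[b[1]-b[0],b[2]-b[1]]; L=max(e,key=np.linalg.norm)
    return np.round([x,y],4),np.round([w,h],4),round(float(np.degrees(np.arctan2(L[1],L[0]))%180),1)
E
python3 - <<'E'
from m import *
p=eyes.read_camera('top')
for d in models.cut_out(p,'slide_box')[:5]: print('box',round(d['p'],2),d['centre'],rect(d['pixels'],p,.099), p['pixels'][d['pixels']].mean(0).round())
for t in ['specimen_case','lid_pull']:
  for d in models.cut_out(p,t)[:2]: print(t,round(d['p'],2),d['centre'],rect(d['pixels'],p,.07))
hsv=cv2.cvtColor(p['pixels'],cv2.COLOR_RGB2HSV)[140:230,210:310]
m=cv2.inRange(hsv,(5,120,60),(30,255,255)); M=np.zeros((400,640),np.uint8); M[140:230,210:310]=m
print('all',rect(M,p,.07)); M2=cv2.morphologyEx(M,cv2.MORPH_OPEN,np.ones((9,9))); print('lid',rect(M2,p,.07))
save(p,'lid1.png',(200,130,320,240),5)
E
```

```text
box 0.9 [320.4, 214.6] (array([0.4541, 0.17  ]), array([0.0854, 0.0401]), 11.5) [ 44. 158.  63.]
box 0.67 [270.6, 247.4] (array([0.3551, 0.3271]), array([0.0852, 0.0417]), 44.3) [14. 95. 86.]
box 0.56 [245.3, 183.4] (array([0.5645, 0.4069]), array([0.0448, 0.0923]), 175.6) [209. 206. 189.]
box 0.56 [200.6, 214.9] (array([0.4557, 0.5582]), array([0.0349, 0.0619]), 134.8) [206. 204. 187.]
box 0.48 [233.0, 254.9] (array([0.3305, 0.4425]), array([0.06  , 0.0284]), 0.6) [117.  19.  14.]
specimen_case 0.66 [261.3, 187.2] (array([0.548 , 0.3669]), array([0.1957, 0.1818]), 52.9)
lid_pull 0.67 [263.6, 189.2] (array([0.547, 0.363]), array([0.1912, 0.1856]), 52.8)
all (array([0.5489, 0.366 ]), array([0.1965, 0.1821]), 53.2)
lid (array([0.5586, 0.3775]), array([0.166 , 0.1801]), 143.0)
```

View pics/lid1.png

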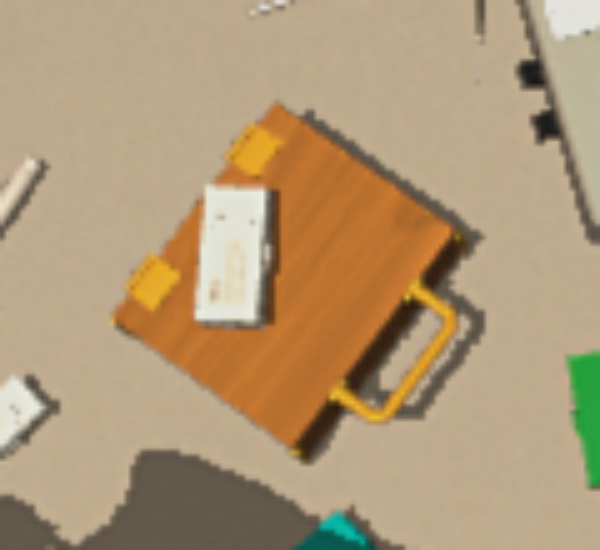

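>>> drive_tool(delta_pos=[[-2.3, -0.23, 0.25], [-2.3, -0.23, 0.25], [-2.3, -0.23, 0.25], [-2.3, -0.23, 0.25], [-2.3, -0.23, 0.25], [-2.3, -0.23, 0.25], [-2.3, -0.23, 0.25], [-2.3, -0.23, 0.25], [-2.3, -0.23, 0.25], [-2.3, -0.23, 0.25], [-2.3, -0.23, 0.25], [-2.3, -0.23, 0.25], [-2.3, -0.23, 0.25], [-2.1, -0.23, 0.25], [0, 0, 0], [0, 0, 0], [0, 0, 0], [0, 0, 0], [0, 0, 0], [0, 0, 0]], angular=[[0, 0, 0], [0, 0, 0], [0, 0, 0], [0, 0, 0], [0, 0, 0], [0, 0, 0], [0, 0, 0], [0, 0, 0], [0, 0, 0], [0, 0, 0], [0, 0, 0], [0, 0, 0], [0, 0, 0], [0, 0, 0], [0, 0, -0.098], [0, 0, -0.098], [0, 0, -0.098], [0, 0, -0.098], [0, 0, 0], [0, 0, 0]], gripper=[8.7, 8.7, 8.7, 8.7, 8.7, 8.7, 8.7, 8.7, 8.7, 8.7, 8.7, 8.7, 8.7, 8.7, 8.7, 8.7, 8.7, 8.7, 8.7, 8.7], squeeze=15)

```text
time_s: 3.0
tool_pos: [0.5642, 0.4071, 0.2015]
tool_rot: [180.0, -0.0, 175.5]
force: [0.8, -0.8, 0.6]
grip_width: 0.0869
grasp_force: 0.0
```

```bash
python3 - <<'E'
from m import *
p=eyes.read_camera('wrist'); save(p,'w1.png'); print(p['origin'],p['orientation'])
for d in models.cut_out(p,'slide_box')[:3]: print('box',round(d['p'],2),d['centre'],rect(d['pixels'],p,.099), p['pixels'][d['pixels']].mean(0).round())
g=cv2.inRange(p['pixels'],(170,165,140),(255,255,255)); g=cv2.morphologyEx(g,cv2.MORPH_OPEN,np.ones((7,7))); print(rect(g,p,.099))
E
```

```text
[0.49138364 0.41248969 0.35035658] [ 1.64563727e+02 -1.08069538e-02  8.55308846e+01]
box 0.83 [249.9, 19.5] (array([0.4002, 0.3628]), array([0.053 , 0.0337]), 41.9) [ 54. 192. 175.]
box 0.83 [105.8, 113.0] (array([0.4705, 0.2302]), array([0.0698, 0.0444]), 8.7) [ 61. 110.  56.]
box 0.59 [467.2, 93.4] (array([0.474 , 0.5413]), array([0.0276, 0.0576]), 133.4) [227. 226. 218.]
(array([0.5109, 0.4623]), array([0.4927, 0.219 ]), 85.5)
```

View pics/w1.png

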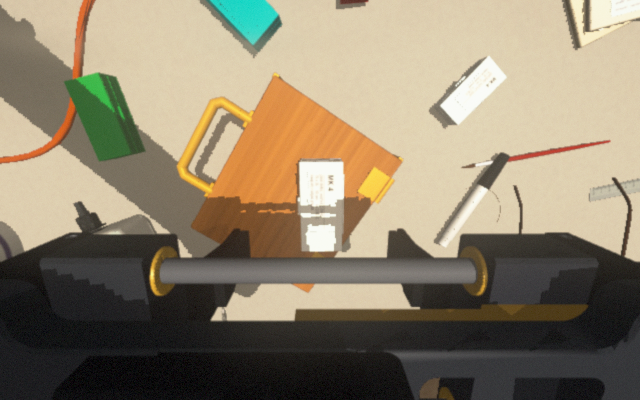

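```bash
python3 - <<'E'
from m import *
p=eyes.read_camera('wrist')
for uv in [(299,162),(343,162),(301,250),(343,250)]: print(onz(p,uv,.099).round(4))
for uv in [(277,75),(400,157),(191,228)]: print('lid',onz(p,uv,.07).round(4))
c=onz(p,(199,145),.066); print(onz(p,(216,105),.07),onz(p,(184,170),.07))
# predicted bar from top-derived case
save(p,'w1c.png',(170,60,420,270),3)
E
```

```text
[0.5222 0.3927 0.099 ]
[0.5252 0.4323 0.099 ]
[0.6083 0.3865 0.099 ]
[0.6115 0.4276 0.099 ]
lid [0.4439 0.3778 0.07  ]
lid [0.5285 0.4916 0.07  ]
lid [0.5871 0.2683 0.07  ]
[0.46563975 0.31679131 0.07      ] [0.52477433 0.27361667 0.07      ]
```

View pics/w1c.png

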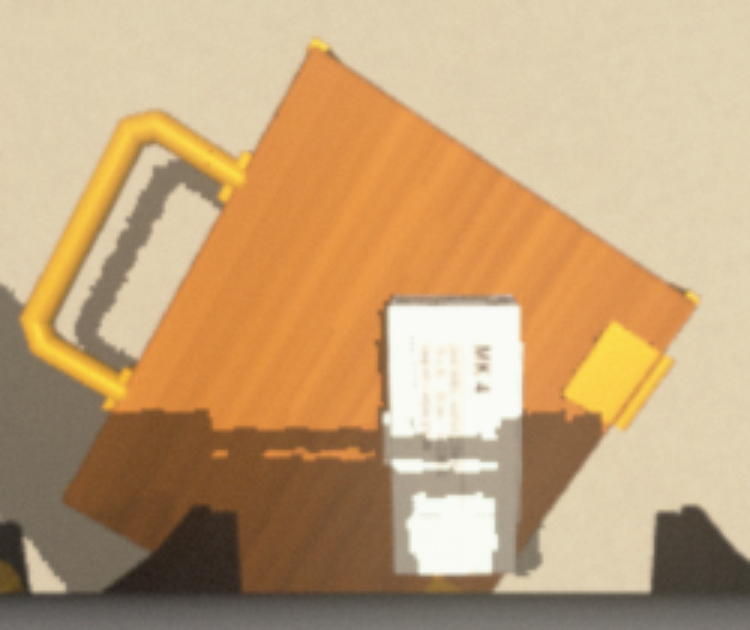

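>>> drive_tool(delta_pos=[[-0.3, 0.3, 1.3], [0, 0, 2], [0, 0, 2], [0, 0, 2], [0, 0, 2], [0, 0, 1], [0, 0, 0.6], [0, 0, 0.3], [0, 0, 0], [0, 0, 0], [0, 0, 0], [0, 0, 0], [0, 0, 0], [0, 0, 0], [0, 0, 0], [0, 0, 0], [0, 0, 0]], angular=[[0, 0, 0], [0, 0, 0], [0, 0, 0], [0, 0, 0], [0, 0, 0], [0, 0, 0], [0, 0, 0], [0, 0, 0], [0, 0, 0], [0, 0, 0], [0, 0, 0], [0, 0, 0], [0, 0, 0], [0, 0, 0], [0, 0, 0], [0, 0, 0], [0, 0, 0]], gripper=[8.7, 8.7, 8.7, 8.7, 8.7, 8.7, 8.7, 8.7, 8.7, 3.5, 3.5, 3.5, 3.5, 3.5, 3.5, 3.5, 3.5], squeeze=15)

```text
time_s: 4.85
tool_pos: [0.5674, 0.4099, 0.0896]
tool_rot: [-180.0, 0.0, 175.7]
force: [-0.4, -0.8, 0.2]
grip_width: 0.0407
grasp_force: 15.0
```

>>> drive_tool(delta_pos=[[0, 0, -0.5], [0, 0, -1.5], [0, 0, -2], [0, 0, -2], [0, 0, -2], [0, 0, -2], [2, -2.3, 0], [2, -2.3, 0], [2, -2.3, 0], [2, -2.3, 0], [2, -2.3, 0], [0, 0, 0], [0, 0, 0]], angular=[[0, 0, 0], [0, 0, 0], [0, 0, 0], [0, 0, 0], [0, 0, 0], [0, 0, 0], [0, 0, 0], [0, 0, 0], [0, 0, 0], [0, 0, 0], [0, 0, 0], [0, 0, 0], [0, 0, 0]], gripper=[3.5, 3.5, 3.5, 3.5, 3.5, 3.5, 3.5, 3.5, 3.5, 3.5, 3.5, 3.5, 3.5])

```text
time_s: 6.15
tool_pos: [0.4594, 0.303, 0.1912]
tool_rot: [179.9, 0.1, 175.6]
force: [0.0, 0.6, -1.2]
grip_width: 0.0404
grasp_force: 15.0
```

>>> drive_tool(delta_pos=[[-0.23, -3, 0], [-0.23, -3, 0], [-0.23, -3, 0], [-0.23, -3, 0], [-0.23, -3, 0], [-0.23, -3, 0], [-0.23, -3, 0], [-0.23, -3, 0], [-0.23, -3, 0], [-0.23, -3, 0], [0, 0, 0], [0, 0, 0]], angular=[[0, 0, 0], [0, 0, 0], [0, 0, 0], [0, 0, 0], [0, 0, 0], [0, 0, 0], [0, 0, 0], [0, 0, 0], [0, 0, 0], [0, 0, 0], [0, 0, 0], [0, 0, 0]], gripper=[3.5, 3.5, 3.5, 3.5, 3.5, 3.5, 3.5, 3.5, 3.5, 3.5, 3.5, 3.5])

```text
time_s: 7.35
tool_pos: [0.4604, 0.002, 0.1903]
tool_rot: [180.0, 0.1, 175.6]
force: [0.7, 0.7, -1.9]
grip_width: 0.0405
grasp_force: 15.0
```

```bash
python3 - <<'E'
from m import *
p=eyes.read_camera('scene'); save(p,'s2.png',(150,80,550,380),2)
E
```

```text
(no output)
```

View pics/s2.png

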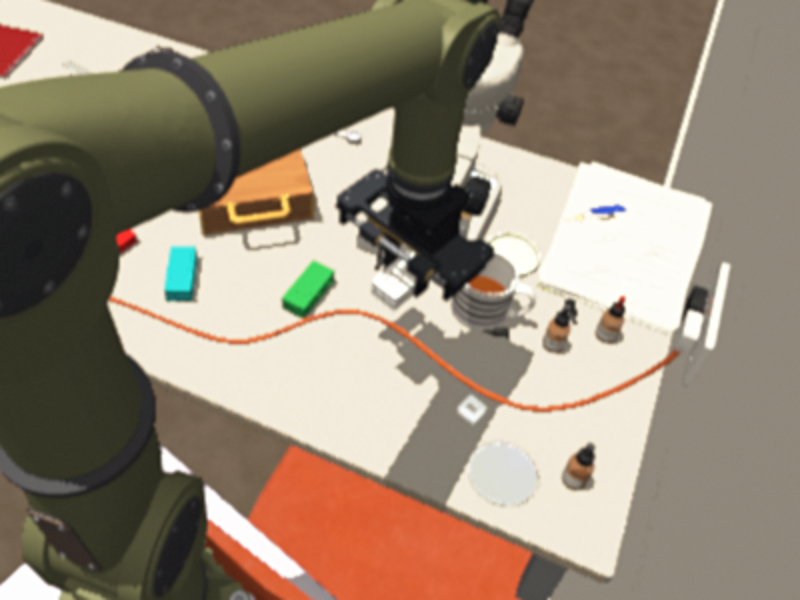

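>>> drive_tool(delta_pos=[[0.5, 0, 1], [0.5, 0, 2], [0.5, 0, 2], [0, 0, 2], [0, 0, 2], [0, 0, 2], [0, 0, 2], [0, 0, 1.5], [0, 0, 1], [0, 0, 0.6], [0, 0, 0.4], [0, 0, 0.2], [0, 0, 0.2], [0, 0, 0], [0, 0, 0]], angular=[[0, 0, 0], [0, 0, 0], [0, 0, 0], [0, 0, 0], [0, 0, 0], [0, 0, 0], [0, 0, 0], [0, 0, 0], [0, 0, 0], [0, 0, 0], [0, 0, 0], [0, 0, 0], [0, 0, 0], [0, 0, 0], [0, 0, 0]], gripper=[3.5, 3.5, 3.5, 3.5, 3.5, 3.5, 3.5, 3.5, 3.5, 3.5, 3.5, 3.5, 3.5, 3.5, 3.5])

```text
time_s: 8.9
tool_pos: [0.4446, 0.0031, 0.0209]
tool_rot: [180.0, 0.0, 175.7]
force: [-0.2, 0.2, -2.6]
grip_width: 0.0401
grasp_force: 15.0
```

Not touching yet (still its weight on the tool); down in 1 mm steps.

>>> drive_tool(delta_pos=[[0, 0, 0.1], [0, 0, 0.05], [0, 0, 0]], angular=[[0, 0, 0], [0, 0, 0], [0, 0, 0]], gripper=[3.5, 3.5, 3.5])

```text
time_s: 9.2
tool_pos: [0.4447, 0.0031, 0.0196]
tool_rot: [180.0, 0.0, 175.7]
force: [-2.0, -1.1, 3.5]
grip_width: 0.0403
grasp_force: 15.0
```

>>> drive_tool(delta_pos=[[0, 0, 0], [0, 0, 0], [0, 0, 0], [0, 0, 0], [0, 0, 0], [0, 0, 0], [0, 0, 0], [0, 0, -0.5], [0, 0, -1], [0, 0, -2], [0, 0, -3], [0, 0, -3], [0, 0, -3], [0, 0, -3], [0, 0, 0]], angular=[[0, 0, 0], [0, 0, 0], [0, 0, 0], [0, 0, 0], [0, 0, 0], [0, 0, 0], [0, 0, 0], [0, 0, 0], [0, 0, 0], [0, 0, 0], [0, 0, 0], [0, 0, 0], [0, 0, 0], [0, 0, 0], [0, 0, 0]], gripper=[7, 7, 7, 7, 7, 7, 7, 7, 7, 7, 7, 7, 7, 7, 7])

```text
time_s: 10.7
tool_pos: [0.4473, 0.0032, 0.1792]
tool_rot: [179.9, 0.5, 175.6]
force: [0.0, 0.3, 0.4]
grip_width: 0.0699
grasp_force: 0.0
```

```bash
python3 - <<'E'
from m import *
p=eyes.read_camera('wrist'); save(p,'w3.png')
p=eyes.read_camera('top'); save(p,'t3.png',(200,130,320,240),5)
hsv=cv2.cvtColor(p['pixels'],cv2.COLOR_RGB2HSV)[140:230,210:310]
m=cv2.inRange(hsv,(5,120,60),(30,255,255)); M=np.zeros((400,640),np.uint8); M[140:230,210:310]=m
print('all',rect(M,p,.07)); M2=cv2.morphologyEx(M,cv2.MORPH_OPEN,np.ones((9,9))); print('lid',rect(M2,p,.07))
E
```

```text
all (array([0.5489, 0.366 ]), array([0.1965, 0.1821]), 53.2)
lid (array([0.5585, 0.3776]), array([0.166 , 0.1803]), 143.0)
```

View pics/w3.png

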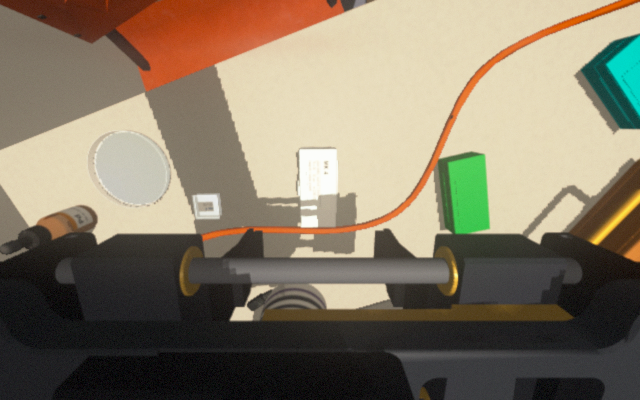

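>>> drive_tool(delta_pos=[[-0.25, 2.9, 0], [-0.25, 2.9, 0], [-0.25, 2.9, 0], [-0.25, 2.9, 0], [-0.25, 2.9, 0], [-0.25, 2.9, 0], [-0.25, 2.9, 0], [-0.25, 2.9, 0], [-0.25, 2.9, 0], [-0.25, 2.9, 0], [0, 0, 0], [0, 0, 0], [0, 0, 0], [0, 0, 0], [0, 0, 0], [0, 0, 0], [0, 0, 0], [0, 0, 0]], angular=[[0, 0, 0], [0, 0, 0], [0, 0, 0], [0, 0, 0], [0, 0, 0], [0, 0, 0], [0, 0, 0], [0, 0, 0], [0, 0, 0], [0, 0, 0], [0, 0, 0.094], [0, 0, 0.094], [0, 0, 0.094], [0, 0, 0.094], [0, 0, 0.094], [0, 0, 0.094], [0, 0, 0], [0, 0, 0]], gripper=[3.2, 3.2, 3.2, 3.2, 3.2, 3.2, 3.2, 3.2, 3.2, 3.2, 3.2, 3.2, 3.2, 3.2, 3.2, 3.2, 3.2, 3.2])

```text
time_s: 12.6
tool_pos: [0.4906, 0.29, 0.1731]
tool_rot: [-179.9, -0.0, 143.5]
force: [0.0, -0.7, -0.0]
grip_width: 0.0315
grasp_force: 0.0
```

```bash
python3 - <<'E'
from m import *
p=eyes.read_camera('wrist'); save(p,'w4.png',s=1.25); np.save('w4.npy',p,allow_pickle=True)
print(proj(p,[.4945,.2935,.066]))
for d in models.cut_out(p,'slide_box')[:2]: print(d['p'],d['centre'])
E
```

```text
[324.23876812 205.12248182]
0.87 [214.2, 220.7]
0.66 [543.3, 19.9]
```

View pics/w4.png

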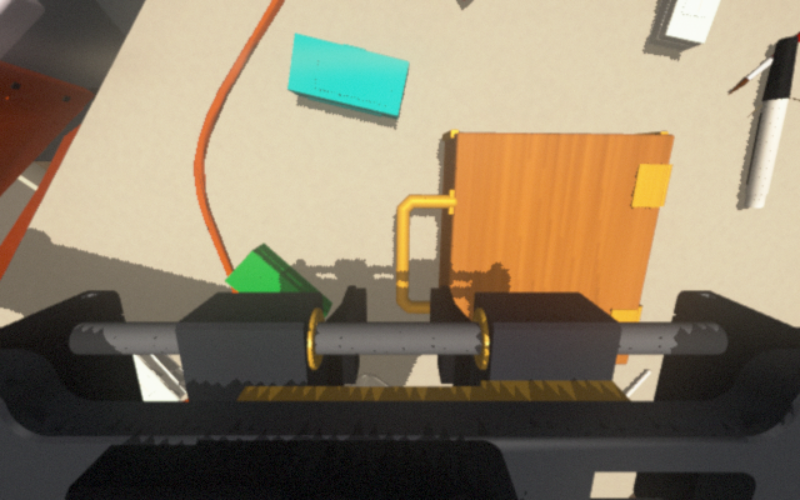

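```bash
python3 - <<'E'
from m import *
p=np.load('w4.npy',allow_pickle=True).item()
q=lambda uv:onz(p,(uv[0]/1.25,uv[1]/1.25),.066)
a,b=q((404.5,218)),q((402.5,290)); c=q((403,254.5)); print(a,b,c,np.degrees(np.arctan2(*(a-b)[[1,0]])))
s=telemetry.get_obs(); T=rot(s['tool_rot']); print(T.T@(c-s['tool_pos']), s['tool_pos'])
E
```

```text
[0.47020607 0.31054069 0.066     ] [0.51536846 0.27550641 0.066     ] [0.49223542 0.29298191 0.066     ] 142.1978388764962
[0.00056458 0.0031921  0.10751129] [0.49087225 0.2901411  0.17351399]
```

>>> drive_tool(delta_pos=[[0, 0.3, 1], [0, 0, 2], [0, 0, 2], [0, 0, 2], [0, 0, 1.5], [0, 0, 1], [0, 0, 0.8], [0, 0, 0.6], [0, 0, 0.3], [0, 0, 0], [0, 0, 0], [0, 0, 0], [0, 0, 0], [0, 0, 0], [0, 0, 0], [0, 0, 0], [0, 0, 0]], angular=[[0, 0, 0], [0, 0, 0], [0, 0, 0], [0, 0, 0], [0, 0, 0], [0, 0, 0], [0, 0, 0], [0, 0, 0], [0, 0, 0], [0, 0, 0], [0, 0, 0], [0, 0, 0], [0, 0, 0], [0, 0, 0], [0, 0, 0], [0, 0, 0], [0, 0, 0]], gripper=[3.2, 3.2, 3.2, 3.2, 3.2, 3.2, 3.2, 3.2, 3.2, 3.2, 0.5, 0.5, 0.5, 0.5, 0.5, 0.5, 0.5], squeeze=20)

```text
time_s: 14.4
tool_pos: [0.4928, 0.2924, 0.0621]
tool_rot: [-180.0, -0.0, 143.3]
force: [-1.6, -2.2, 1.7]
grip_width: 0.0093
grasp_force: 20.0
```

>>> drive_tool(delta_pos=[[0, 0.05, -0.97], [0, 0.1, -0.97], [0, 0.15, -0.96], [0, 0.2, -0.95], [0, 0.25, -0.94], [0, 0.3, -0.93], [0, 0.34, -0.91], [0, 0.39, -0.89], [0, 0.44, -0.87], [0, 0.48, -0.85], [0, 0, 0], [0, 0, 0]], angular=[[0, 0, 0], [0, 0, 0], [0, 0, 0], [0, 0, 0], [0, 0, 0], [0, 0, 0], [0, 0, 0], [0, 0, 0], [0, 0, 0], [0, 0, 0], [0, 0, 0], [0, 0, 0]], gripper=[0.5, 0.5, 0.5, 0.5, 0.5, 0.5, 0.5, 0.5, 0.5, 0.5, 0.5, 0.5], squeeze=25)

```text
time_s: 15.6
tool_pos: [0.5083, 0.3128, 0.1554]
tool_rot: [-179.8, -0.0, 143.3]
force: [-5.1, -5.8, 2.7]
grip_width: 0.0094
grasp_force: 25.0
```

>>> drive_tool(delta_pos=[[0, 0.43, -0.82], [0, 0.47, -0.79], [0, 0.53, -0.76], [0, 0.58, -0.73], [0, 0.64, -0.69], [0, 0, 0], [0, 0, 0]], angular=[[0, 0, 0], [0, 0, 0], [0, 0, 0], [0, 0, 0], [0, 0, 0], [0, 0, 0], [0, 0, 0]], gripper=[0.5, 0.5, 0.5, 0.5, 0.5, 0.5, 0.5])

```text
time_s: 16.3
tool_pos: [0.5255, 0.3357, 0.1937]
tool_rot: [180.0, 0.0, 143.3]
force: [-2.0, -5.3, 1.6]
grip_width: 0.0091
grasp_force: 25.0
```

>>> drive_tool(delta_pos=[[0, 0.68, -0.66], [0, 0.72, -0.62], [0, 0.76, -0.58], [0, 0.79, -0.54], [0, 0.82, -0.49], [0, 0, 0], [0, 0, 0], [0, 0, 0]], angular=[[0, 0, 0], [0, 0, 0], [0, 0, 0], [0, 0, 0], [0, 0, 0], [0, 0, 0], [0, 0, 0], [0, 0, 0]], gripper=[0.5, 0.5, 0.5, 0.5, 0.5, 0.5, 0.5, 0.5])

```text
time_s: 17.1
tool_pos: [0.5484, 0.3659, 0.2239]
tool_rot: [179.9, 0.1, 143.3]
force: [-2.5, -6.4, 6.5]
grip_width: 0.0094
grasp_force: 25.0
```

```bash
python3 - <<'E'
from m import *
p=eyes.read_camera('scene'); save(p,'s5.png',(200,80,500,300),2.66)
s=telemetry.get_obs(); g=np.array(s['tool_pos'])+[0,0,.005]
y=143.3-90; c=np.array([np.cos(np.radians(y)),np.sin(np.radians(y))])
H=np.array([.4925,.2925])+.186*c
d=(H-g[:2])@c; u=g[2]-.062; print(d,u,np.hypot(d,u),np.degrees(np.arctan2(u,d))-1.2,s['force'],s['grasp_force'])
for n,t,z in [('scene','petri_dish',.01),('scene','mug',.05)]: print(t,[np.round(onz(p,q['centre'],z),3) for q in models.search_frame(p,t)[:1]])
E
```

```text
0.0938193885752932 0.16688224192861897 0.19144649472832864 59.45577707134059 [-3.42223381 -6.26096388  6.54086095] 24.997243881225586
petri_dish [array([ 0.406, -0.214,  0.01 ])]
mug [array([ 0.61, -0.04,  0.05])]
```

View pics/s5.png

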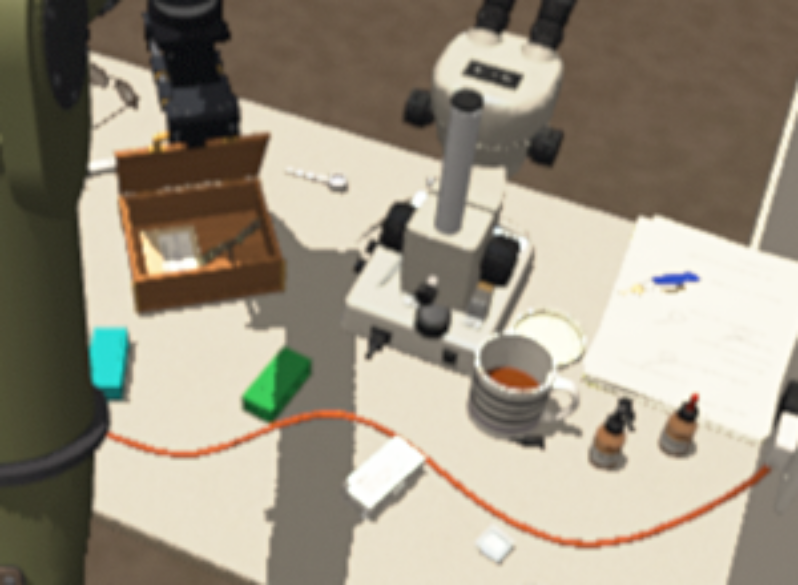

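```bash
python3 - <<'E'
from m import *
p=eyes.read_camera('scene')
a=np.radians(53.2); c=np.array([np.cos(a),np.sin(a),0]); w=np.array([-c[1],c[0],0]); H=np.append(np.array([.4925,.2925])+.186*c[:2],.062)
for th in (0,52,56,60,64,68):
    t=np.radians(th)
    for h in (0,.008):
        q=H-c*(.150*np.cos(t)-h*np.sin(t))+np.array([0,0,.15*np.sin(t)+h*np.cos(t)])
        print(th,h,((proj(p,q+.09*w)-[200,80])*2.66).round(1),((proj(p,q-.09*w)-[200,80])*2.66).round(1))
q=H+0; q[2]=.062; o=q-.15*c
print('case front top',((proj(p,o+.09*w)-[200,80])*2.66).round(1),((proj(p,o-.09*w)-[200,80])*2.66).round(1))
s=telemetry.get_obs();print(s['time_s'],s['joint_velocities'])
E
```

```text
0 0 [133.  279.5] [283.3 257.3]
0 0.008 [132.3 274.8] [283.4 252.5]
52 0 [116.7 170.6] [273.4 149.9]
52 0.008 [115.6 163.6] [272.3 143.1]
56 0 [115.2 161.5] [271.9 141. ]
56 0.008 [114.1 154.7] [270.7 134.4]
60 0 [113.8 152.7] [270.3 132.4]
60 0.008 [112.7 146. ] [269.1 125.9]
64 0 [112.4 144.1] [268.7 124.1]
64 0.008 [111.3 137.7] [267.4 117.8]
68 0 [111.  135.8] [267. 116.]
68 0.008 [110.  129.6] [265.7 110. ]
case front top [133.  279.5] [283.3 257.3]
17.3 [ 0.08100536  0.01023358 -0.00737103 -0.02091344  0.0705912   0.02123938
 -0.08503796]
```

>>> drive_tool(delta_pos=[[0, 0.2, -0.3], [0, 0.15, -0.25], [0, 0, 0], [0, 0, 0], [0, 0, 0], [0, 0, 0]], angular=[[0, 0, 0], [0, 0, 0], [0, 0, 0], [0, 0, 0], [0, 0, 0], [0, 0, 0]], gripper=[0.5, 0.5, 0.5, 0.5, 0.5, 0.5])

```text
time_s: 17.9
tool_pos: [0.5501, 0.3684, 0.226]
tool_rot: [180.0, 0.0, 143.3]
force: [4.3, -1.5, -7.4]
grip_width: 0.009
grasp_force: 25.0
```

```bash
python3 - <<'E'
from m import *
p=eyes.read_camera('scene'); save(p,'s6.png',(230,110,330,210),6)
E
```

```text
(no output)
```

View pics/s6.png

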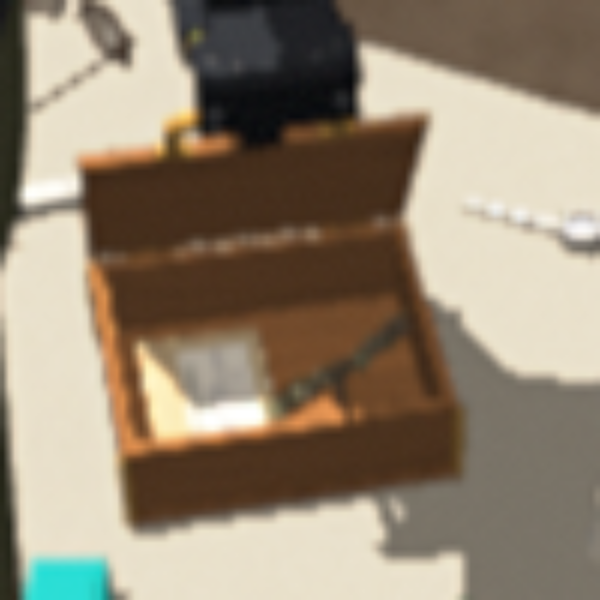

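>>> drive_tool(delta_pos=[[0, 0, 0], [0, 0, 0], [0, 0, 0], [0, 0, 0], [0, 0, 0]], angular=[[0, 0, 0], [0, 0, 0], [0, 0, 0], [0, 0, 0], [0, 0, 0]], gripper=[0.5, 0.5, 0.5, 0.5, 0.5])

```text
time_s: 18.45
tool_pos: [0.5501, 0.3684, 0.2259]
tool_rot: [180.0, 0.0, 143.3]
force: [5.0, -2.3, -8.2]
grip_width: 0.0089
grasp_force: 25.0
```

```bash
python3 -c "
from h import *
s=telemetry.get_obs();print(s['tool_pos'],s['joint_velocities'],s['force']);print(env.sign_off())"
```

```text
[0.55012016 0.36835321 0.22594975] [ 0.06155739 -0.03295569 -0.01486163  0.0880543  -0.0941705   0.0270248
  0.02827075] [ 5.02704157 -2.31273049 -8.17400822]
the job is handed in; nothing more can be done
None
```

The job is handed in, with no verdict returned: the slide box stands upright on the table at about (0.445, 0.003), and the gripper holds the lid by its bar, still, at about 60° as measured in the scene camera.

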